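Set the ingredient station straight

ROBOT

A 7-joint arm with a two-finger parallel gripper is mounted at the origin on the work surface. World frame = base frame: x ahead of the robot, y to its left, z up, the work surface at z = 0. Lengths are in mm, angles in rad, forces in N, time in s.
With the tool pointing down it reaches from about 400 to 875 mm from the base axis. Payload 4.4 kg.
Tool frame: the origin (TCP) lies on the centre line of the jaws, within the pads' length; the fingertips stand 25 mm ahead of it and the grasp point (between the pads) lies 6 mm ahead of it (ctrl.finger_overhang is the distance from the TCP to the fingertips, in mm); z points along the fingers, y is the line along which they close (so a half turn about z gives the same grasp; the last joint's range is limited). The gripper opens to 85 mm and grips with 20 to 120 N. Pads are 22 mm wide; open, the fingers measure 114 mm over their backs; the gripper's body (76 mm by 85 mm) begins 54 mm behind the grasp point. The pads swing forward as they close: fully open they stand 13 mm farther back than shut.
Start: joints at [-1.271, 0.628, 0.038, 1.517, -0.027, 0.996, -0.02], TCP at [232.481, 607.017, 256.313] pointing down, gripper open.
Joint ranges: [-3.06, 3.06], [-0.37, 2.12], [-1.25, 1.32], [0.18, 2.47], [-1.1, 4.24], [0.23, 1.98], [-2.94, 2.94]. Speed limits (rad/s): [2.57, 2.57, 3.14, 3.14, 3.14, 3.14, 3.14].

INTERFACE

Orientations are given as [roll, pitch, yaw] about the fixed x, y, z axes, in that order (R = Rz(yaw) Ry(pitch) Rx(roll)).
In Python, from cell import ctrl gives the robot as it stands. The module is installed in compiled form; this text tells all that it offers.
- The arm moves only by the tool play_rows, never from a script. Its argument "targets" is a list of rows, each a list of 5 numbers: the closure, from 0 (fully open) to 1 (shut), then the shift along the tool's x, y, z in cm, then the turn about the tool's z in degrees. In form: [[gripper, dx, dy, dz, spin], ...]. A call has 1 to 10 rows; each row is the pose to reach, as a shift and turn from the pose commanded when the call began, along the tool's axes at that moment; what a row does not reach only later rows make up. A row lasts 1/10 s, in which the tool goes at most 50 mm and 8.59 degrees, less where a joint would pass 70% of its speed; a pose out of reach is approached as far as the arm can. A call with a gripper value outside its range is refused whole. The fingers move at their own pace and stop on an object; the grip force is fixed at half the most. Time passes only in rows, so rows that repeat a pose let the fingers close. It gives the time, the measured TCP pose, the force, the opening and the grip force at its end, in the units of the state.
- ctrl.read_state(): the state, without advancing time (a new reading comes with each control period).
- ctrl.get_image(name): name is "side" or "top"; returns (picture, depth): 384x512x3 uint8, red, green, blue; 384x512 float32, mm along the optical axis (not along the pixel's ray), 0 where there is no reading.
- ctrl.calibration(name): a dict with "vfov" (degrees; the focal length in pixels is half the picture's height over the tangent of half this angle, whatever the lens; pixels are square), "cx", "cy" (the principal point, pixels), "k1" (the pictures are not rectified: a ray, as slopes to the right and down, at radius r is drawn at 1 + k1 r^2 times it, then the intrinsics apply), "extrinsics" (4x4, takes a point from camera to world coordinates). Camera axes: x right, y down, z forward; pixel columns grow to the right and rows downward; lengths in mm; the calibration is good to about 2 mm. A picture is of the moment at which its call begins. calibration takes no time and is no camera call.
- ctrl.finish_job(): hands the job in; it is judged then, once.
Trained networks look in the newest picture that a camera, given by its name, has taken for a name from the list of things; names that differ only in an ending like _2 or _b are one class to them, and where a whole thing is asked for, a point or a joint stands for the part that bears it (a point fixed in the world has none). Each returns a list of dicts, best first, with "confidence" (0 to 1); they miss things now and then, are a little off and sometimes report something else, mostly with a low value. They report only what shows in the picture. A call takes as long as a camera call. They do not tell look-alikes from the thing itself.
- ctrl.search_frame(camera, name): "bbox" ([left, top, right, bottom] in pixels, round what is visible of it).
- ctrl.trace(camera, name): "pixels" (384x512 bool, what is visible of it) and "bbox" ([left, top, right, bottom] in pixels, round what is visible of it).
The state is a dict: "clock": time; "qpos": joint angles; "qd": joint speeds; "tau": joint torques, N m; "eef_pos": TCP position; "tool_rot": TCP orientation; "force": force on the tool from outside, world axes, zero at the start; "torque": the same for the moment, N m; "width": finger opening in mm; "gripper_force": force on a finger pad.
Only numpy, scipy, OpenCV 4.12 (cv2) and the standard library are available. Lean on these libraries where they do the work, as an engineer would, in place of code of your own. Each camera call takes 0.05 s, during which the arm holds its last target. There are 200 camera calls.

TASK

The three lidded tubs stand on each other's mats: move each one to the middle of the mat that matches its lid colour, keeping them upright; the yellow mat is free for parking one on the way. Only when all three tubs are home, take the orange divider panel from its white stand and slide it down into the aluminium guides on the station until it is fully seated, then let go.

Things in the scene. Friction and masses are not known exactly. Their poses are not given: they have to be found in the camera images.
- tub_red_center (a point): Centre, half-way up, of a loose upright round tub, white with a red lid: 56 mm diameter (lid 58 mm), 64 mm high (lid the top 14 mm), 0.17 to 0.35 kg; z axis up along the tub. It may be gripped round the body or lid from any side. At the start it stands on the mat of another colour.
- tub_green_center (a point): Centre, half-way up, of a loose upright round tub, white with a green lid: 56 mm diameter (lid 58 mm), 64 mm high (lid the top 14 mm), 0.17 to 0.35 kg; z axis up along the tub. It may be gripped round the body or lid from any side. At the start it stands on the mat of another colour.
- tub_blue_center (a point): Centre, half-way up, of a loose upright round tub, white with a blue lid: 56 mm diameter (lid 58 mm), 64 mm high (lid the top 14 mm), 0.17 to 0.35 kg; z axis up along the tub. It may be gripped round the body or lid from any side. At the start it stands on the mat of another colour.
- mat_red: Red round mat, 90 mm diameter, 3 mm thick, origin at the centre of its underside (top 3 mm above it); place of the tub with the red lid; fixed on the black station board (520 x 130 mm, 6 mm thick). The coloured mats lie in a row along it, 200 mm apart, in any order; the guides stand mid-way between two of them, a white spoon rest (18 mm high) in the other gap.
- mat_green: Green round mat, 90 mm diameter, 3 mm thick, origin at the centre of its underside (top 3 mm above it); place of the tub with the green lid; fixed on the station board like the red mat.
- mat_blue: Blue round mat, 90 mm diameter, 3 mm thick, origin at the centre of its underside (top 3 mm above it); place of the tub with the blue lid; fixed on the station board like the red mat.
- mat_spare: Yellow round mat, 90 mm diameter, 3 mm thick, fixed on the table nearer the robot, empty at the start: free parking spot for a tub. Origin at the centre of its underside.
- panel_handle (a point): Centre of the black handle bar (70 mm along local x, 12 mm thick along y, 24 mm high) on top of the loose orange panel, 120 mm wide (x), 4 mm thick (y), 0.1 kg, lower edge 90 mm below this point. Grip the handle across its thickness. Either way round fits. Starts upright in a fixed white stand (140 x 50 mm, 40 mm high, slot 6 mm, panel edge 8 mm above the table): lift straight up 40 mm.
- guides: Fixed aluminium guides: two upright channels facing each other along local x, on a sill; panel plane = local x-z. Origin at underside centre, z up. Slots 7 mm wide (y), mouths flared from 60 to 70 mm above the origin, slot ends 127 mm apart (x). Sill top 5 mm above the origin, so the seated panel's handle centre is 95 mm above it. Overall 139 x 17 x 70 mm.
There are look-alikes about, which are no part of the job. Leave any brown look-alike of the part that bears tub_blue_center alone. Leave any pink look-alike of the part that bears tub_green_center alone.

How it is judged:
By the outcome, as a careful person would: the job done as asked, in the order asked, and still so for the second after the job is handed in, with the robot touching nothing.
It also fails if it takes over 125 s, if anything falls off the work surface, if the arm or the gripper's body presses on something with over 40 N, if the wrist force passes 120 N, or if a joint passes its speed limit or range.

## Working session

There is one attempt and no reset: what is moved stays moved. The work goes in short steps, Python scripts to look and compute and a tool call to move; the robot and the scene stay as the last step left them, time stands still between calls to the robot, and variables do not carry over. Pictures are saved under pics/ and viewed, at most 14 in all, crops included, and the job is handed in when it is done.

Besides the shell and the picture viewer there is one more tool, called as name([rows], argument=value, ...), one row to a line, values as JSON. play_rows: Moves the arm, as the interface text tells. Its arguments: {"type":"object","properties":{"targets":{"type":"array"}},"required":["targets"]}

```bash
mkdir -p pics; cat > h.py <<'E'
import numpy as np, cv2
from cell import ctrl
def cam(n):
    c=ctrl.calibration(n); f=192/np.tan(np.radians(c["vfov"])/2)
    return f,c["cx"],c["cy"],c["k1"],np.array(c["extrinsics"])
def rays(n,uv):
    f,cx,cy,k1,E=cam(n); uv=np.atleast_2d(uv).astype(float)
    K=np.array([[f,0,cx],[0,f,cy],[0,0,1]])
    p=cv2.undistortPointsIter(uv[:,None],K,np.array([k1,0,0,0.]),None,None,(3,50,1e-9))[:,0]
    return np.c_[p,np.ones(len(p))]
def pts(n,uv,d):   # world by depth
    E=cam(n)[4]; r=rays(n,uv)*np.asarray(d)[:,None]; return r@E[:3,:3].T+E[:3,3]
def onz(n,uv,z):   # world on plane z
    E=cam(n)[4]; r=rays(n,uv)@E[:3,:3].T; o=E[:3,3]; return o+r*((z-o[2])/r[:,2])[:,None]
def proj(n,P):
    f,cx,cy,k1,E=cam(n); P=(np.atleast_2d(P)-E[:3,3])@E[:3,:3]; s=P[:,:2]/P[:,2:]; s=s*(1+k1*(s**2).sum(1))[:,None]; return s*f+[cx,cy]
def save(n,im,crop=None,k=1):
    if crop: im=im[crop[1]:crop[3],crop[0]:crop[2]]
    cv2.imwrite('pics/'+n+'.png',cv2.cvtColor(cv2.resize(im,None,fx=k,fy=k,interpolation=cv2.INTER_CUBIC),cv2.COLOR_RGB2BGR))
def mask_pts(n,m,d):
    v,u=np.nonzero(m&(d>0)); return pts(n,np.c_[u,v],d[v,u])
E
python3 - <<'E'
from h import *
print(ctrl.read_state())
for n in("side","top"):
    im,d=ctrl.get_image(n); save(n+'0',im,k=1.5); np.savez(n+'0.npz',im=im,d=d)
    print(n,cam(n))
    for t in("tub_red_center","tub_green_center","tub_blue_center","mat_red","mat_green","mat_blue","mat_spare","panel_handle","guides"):
        print(n,t,[(round(o["confidence"],2),np.round(o["bbox"]).tolist()) for o in ctrl.search_frame(n,t)])
E
```

```text
{'clock': 0.0, 'qpos': array([-1.27078316,  0.62937   ,  0.03843359,  1.51837076, -0.02700264,
        0.99628873, -0.01996801]), 'qd': array([ 0.00018685, -0.0005842 ,  0.00163575,  0.00027208,  0.00111478,
       -0.00146894, -0.00281123]), 'tau': array([-3.95297238e-04, -5.63402259e+01,  1.22680563e+00, -1.93444973e+01,
        1.11456175e-02,  1.07161907e-02, -2.33818434e-05]), 'eef_pos': array([232.27126866, 606.4640899 , 255.37253467]), 'tool_rot': array([-3.13967367e+00,  1.94431172e-05,  2.77581676e+00]), 'force': array([0.01735486, 0.06780236, 0.19905056]), 'torque': array([-0.02637524, -0.00868901, -0.00023063]), 'gripper_force': 0.0, 'width': 85.54011719840398}
side (np.float64(464.6488206786092), 246.2728677593027, 196.77093116994862, -0.19212232190407455, array([[ 9.02419717e-01, -3.24401662e-01,  2.83552846e-01,
         3.56206520e+02],
       [-4.30847502e-01, -6.74829284e-01,  5.99145949e-01,
        -5.54485319e+02],
       [-3.01417760e-03, -6.62849153e-01, -7.48746897e-01,
         7.44462144e+02],
       [ 0.00000000e+00,  0.00000000e+00,  0.00000000e+00,
       
[... 1018 characters left out ...]
00000000e+00,  0.00000000e+00,
         1.00000000e+00]]))
top tub_red_center [(0.64, [123.0, 150.0, 156.0, 185.0])]
top tub_green_center [(0.71, [325.0, 159.0, 353.0, 197.0]), (0.68, [373.0, 168.0, 408.0, 202.0])]
top tub_blue_center [(0.88, [221.0, 153.0, 249.0, 184.0]), (0.61, [205.0, 101.0, 233.0, 135.0]), (0.57, [278.0, 137.0, 290.0, 214.0])]
top mat_red [(0.89, [216.0, 160.0, 257.0, 197.0])]
top mat_green [(0.68, [124.0, 156.0, 166.0, 196.0])]
top mat_blue [(0.98, [311.0, 158.0, 352.0, 197.0])]
top mat_spare [(0.63, [114.0, 251.0, 152.0, 297.0])]
top panel_handle [(0.7, [370.0, 258.0, 413.0, 268.0])]
top guides [(0.9, [277.0, 138.0, 289.0, 210.0]), (0.58, [224.0, 152.0, 250.0, 184.0])]
```

View pics/top0.png

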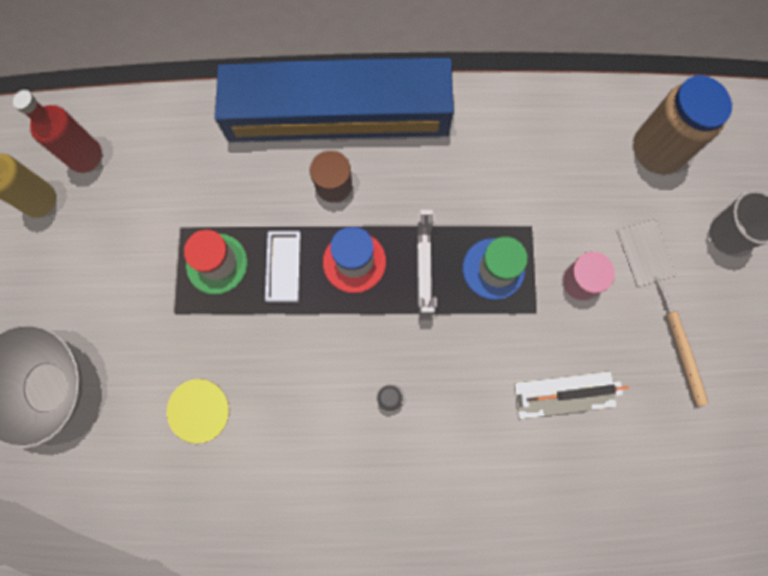

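View pics/side0.png

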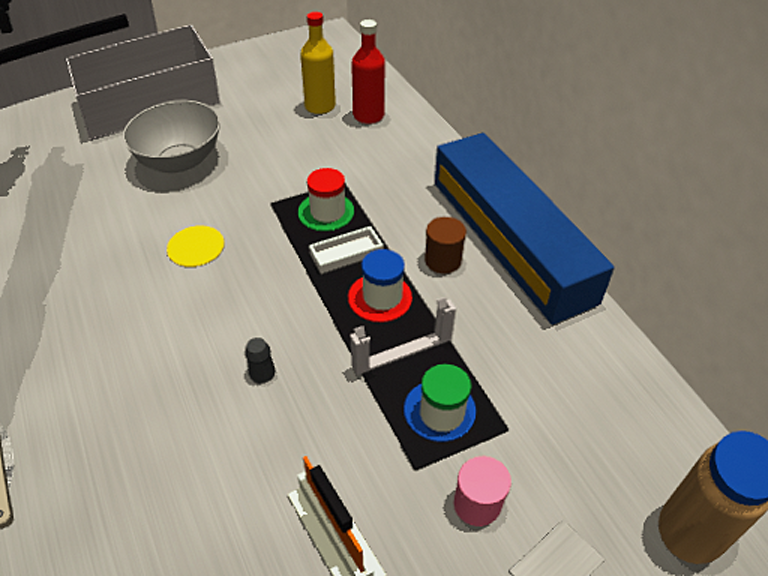

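The 1.5x top picture shows the red tub on the green mat (207,252), the blue tub on the red mat (352,250) and the green tub on the blue mat (503,258). The look-alikes are the pink one at (590,275) and the brown one at (330,175). The green, red and blue lids on white bodies standing on mats are the ones meant. The guides are at (425,262), the panel at (575,393) and the free yellow mat at (198,410).

```bash
cat >> h.py <<'E'
HUE={'red':(0,8),'green':(50,80),'blue':(105,120),'yellow':(26,34),'orange':(6,18)}
def hmask(im,c,smin=130,vmin=70):
    H=cv2.cvtColor(im,cv2.COLOR_RGB2HSV).astype(int); h=H[...,0]; lo,hi=HUE[c]
    m=(h>=lo)&(h<=hi)
    if c=='red': m|=h>=174
    return m&(H[...,1]>smin)&(H[...,2]>vmin)
def circ(P):
    A=np.c_[2*P[:,:2],np.ones(len(P))]; s=np.linalg.lstsq(A,(P[:,:2]**2).sum(1),rcond=None)[0]
    return s[:2],np.sqrt(s[2]+s[:2]@s[:2])
def lid(n,im,d,c,ztop,box,R=29,tol=6):
    """centre of the round top face at ztop, by hull-fit circle of pixels whose depth height is near ztop"""
    m=hmask(im,c); b=np.zeros_like(m); b[box[1]:box[3],box[0]:box[2]]=1; m&=b
    v,u=np.nonzero(m&(d>0)); P=pts(n,np.c_[u,v],d[v,u]); k=abs(P[:,2]-ztop)<tol
    if k.sum()<20: return None
    Q=onz(n,np.c_[u,v][k],ztop)[:,:2].astype(np.float32)
    c_,r=cv2.minEnclosingCircle(Q); return np.round(c_,1),round(r,1),np.round(np.median(P[k],0),1),int(k.sum())
E
python3 - <<'E'
from h import *
B={'top':dict(red=(100,130,270,210),green=(100,130,370,210),blue=(200,130,370,210),yellow=(100,240,170,310)),
'side':dict(red=(180,100,290,220),green=(180,100,330,300),blue=(180,100,330,300),yellow=(100,140,160,190))}
for n in('top','side'):
    z=np.load(n+'0.npz'); im,d=z['im'],z['d']
    for c in('red','green','blue','yellow'):
        b=B[n][c]
        if c!='yellow': print(n,'lid',c,lid(n,im,d,c,73,b))
        print(n,'mat',c,lid(n,im,d,c,3 if c=='yellow' else 9,b))
    m=ctrl.trace(n,'panel_handle'); g=ctrl.trace(n,'guides')
    for nm,t in(('panel',m),('guides',g)):
        if not t: continue
        P=mask_pts(n,t[0]['pixels'],d); zt=np.percentile(P[:,2],97)
        print(n,nm,t[0]['bbox'],'z pct',np.round(np.percentile(P[:,2],[2,50,90,97,100])))
        Q=P[P[:,2]>zt-8]; (c,s,a)=cv2.minAreaRect(Q[:,:2].astype(np.float32)); print(' top pts',np.round(Q.mean(0),1),'rect',np.round(c,1),np.round(s,1),round(a,1))
    o=hmask(im,'orange'); v,u=np.nonzero(o&(d>0)); P=pts(n,np.c_[u,v],d[v,u]); k=P[:,2]>60; print('orange',k.sum(), np.round(P[k][::5],0).tolist()[:25])
E
```

```text
top lid red (array([649.3, 222.6]), 29.3, array([649.2, 222.6,  72.2]), 611)
top mat red (array([662. , 120.9]), 142.4, array([626. ,  20.7,   8.3]), 624)Traceback (most recent call last):
  File "<stdin>", line 8, in <module>
  File "h.py", line 34, in lid
    v,u=np.nonzero(m&(d>0)); P=pts(n,np.c_[u,v],d[v,u]); k=abs(P[:,2]-ztop)<tol
                               ~~~^^^^^^^^^^^^^^^^^^^^^
  File "h.py", line 12, in pts
    E=cam(n)[4]; r=rays(n,uv)*np.asarray(d)[:,None]; return r@E[:3,:3].T+E[:3,3]
                   ~~~~^^^^^^
  File "h.py", line 9, in rays
    p=cv2.undistortPointsIter(uv[:,None],K,np.array([k1,0,0,0.]),None,None,(3,50,1e-9))[:,0]
      ~~~~~~~~~~~~~~~~~~~~~~~^^^^^^^^^^^^^^^^^^^^^^^^^^^^^^^^^^^^^^^^^^^^^^^^^^^^^^^^^^
cv2.error: OpenCV(4.12.0) /io/opencv/modules/calib3d/src/undistort.dispatch.cpp:347: error: (-215:Assertion failed) CV_IS_MAT(_src) && CV_IS_MAT(_dst) && (_src->rows == 1 || _src->cols == 1) && (_dst->rows == 1 || _dst->cols == 1) && _src->cols + _src->rows - 1 == _dst->rows + _dst->cols - 1 && (CV_MAT_TYPE(_src->type) == CV_32FC2 || CV_MAT_TYPE(_src->type) == CV_64FC2) && (CV_MAT_TYPE(_dst->type) == CV_32FC2 || CV_MAT_TYPE(_dst->type) == CV_64FC2) in function 'cvUndistortPointsInternal'
```

```bash
sed -i "s/'green':(50,80)/'green':(55,90)/; s/smin=130,vmin=70/smin=110,vmin=45/" h.py
sed -i "s/    v,u=np.nonzero(m&(d>0)); P=pts(n,np.c_\[u,v\],d\[v,u\]); k=abs/    v,u=np.nonzero(m\&(d>0))\n    if len(v)<20: return None\n    P=pts(n,np.c_[u,v],d[v,u]); k=abs/" h.py
python3 - <<'E'
from h import *
for n,q in(('top',[(335,171),(316,188),(160,180),(235,165),(253,180)]),('side',[(297,255),(200,142),(255,177),(240,205)])):
    im=np.load(n+'0.npz')['im']; H=cv2.cvtColor(im,cv2.COLOR_RGB2HSV); print(n,[H[v,u].tolist() for u,v in q])
B={'top':dict(red=(205,130,270,210),green=(100,130,170,210),blue=(300,130,370,210),yellow=(100,240,170,310)),
'side':dict(red=(225,170,290,220),green=(190,120,240,160),blue=(265,240,330,300),yellow=(100,140,160,190))}
L=dict(red='green',green='blue',blue='red')
for n in('top','side'):
    z=np.load(n+'0.npz'); im,d=z['im'],z['d']
    for c in('red','green','blue','yellow'):
        b=B[n][c]; bl=B[n][L.get(c,c)]; bl=(bl[0],bl[1]-40,bl[2],bl[3])
        if c!='yellow': print(n,'lid',c,lid(n,im,d,c,73,bl))
        print(n,'mat',c,lid(n,im,d,c,3 if c=='yellow' else 9,b))
    for nm in('panel_handle','guides'):
        ctrl.get_image(n)
        t=ctrl.trace(n,nm)
        if not t: continue
        P=mask_pts(n,t[0]['pixels'],d); zt=np.percentile(P[:,2],97)
        print(n,nm,t[0]['bbox'],'z pct',np.round(np.percentile(P[:,2],[2,50,90,97,100])))
        Q=P[P[:,2]>zt-8]; (c,s,a)=cv2.minAreaRect(Q[:,:2].astype(np.float32)); print(' top pts',np.round(Q.mean(0),1),'rect',np.round(c,1),np.round(s,1),round(a,1))
E
```

```text
top [[65, 118, 166], [111, 148, 178], [65, 115, 169], [111, 147, 180], [0, 164, 219]]
side [[66, 203, 163], [66, 207, 171], [108, 224, 174], [1, 241, 127]]
top lid red (array([649.2, 222.4]), 29.5, array([648.7, 222.6,  72.2]), 617)
top mat red (array([644.7,  24.9]), 45.9, array([626. ,  20.7,   8.2]), 659)
top lid green (array([ 630.1, -179.5]), 27.6, array([ 630.2, -179.6,   72.6]), 569)
top mat green (array([646.4, 223.9]), 42.7, array([630.8, 203.1,   8.1]), 151)
top lid blue (array([648.3,  24.8]), 28.4, array([647.7,  25.1,  72.3]), 597)
top mat blue (array([ 630.3, -174. ]), 45.0, array([ 616.9, -153.7,    8.4]), 569)
top mat yellow (array([437., 247.]), 43.8, array([436.6, 247.1,   2.3]), 1333)
top panel_handle [355.4, 255.7, 418.2, 270.4] z pct [ 37. 109. 111. 112. 113.]
 top pts [ 448.2 -265.4  109.6] rect [ 448.3 -266.3] [12.4 70.1] 3.9
top guides [277.4, 137.4, 288.7, 209.8] z pct [ 7. 12. 71. 76. 80.]
 top pts [624.7 -75.1  72.1] rect [628.8 -74.8] [ 19.8 139.6] 88.9
side lid red (array([652.2, 219.1]), 33.8, array([650.2, 220.6,  73.2]), 367)
side mat red (array([646.3,  26.1]), 46.2, array([628.5,   8.3,   9.8]), 574)
side lid green (array([ 629.7, -180.2]), 30.9, array([ 630. , -181.4,   73.4]), 733)
side mat green (array([649.2, 226.1]), 46.3, array([630.8, 207.7,   9.9]), 359)
side lid blue (array([648.8,  24.1]), 31.4, array([649.1,  23.2,  73.9]), 499)
side mat blue (array([ 631.4, -173.7]), 45.6, array([ 611.4, -187.6,    9.4]), 657)
side mat yellow (array([439.2, 248.7]), 45.2, array([438.7, 247.5,   3.3]), 778)
side panel_handle [200.2, 307.2, 243.7, 381.1] z pct [  2.  91. 111. 112. 114.]
 top pts [ 448.5 -267.2  109.9] rect [ 449.1 -265.4] [13.2 70.4] 4.4
side guides [233.3, 200.1, 303.8, 246.7] z pct [ 8. 25. 71. 76. 80.]
 top pts [626.6 -73.   72.8] rect [631.1 -74.6] [ 23.1 139.1] 87.6
```

```bash
cat > m.py <<'E'
from h import *
from scipy.optimize import least_squares
B={'top':dict(red=(205,130,270,210),green=(100,130,170,210),blue=(300,130,370,210),yellow=(100,240,170,310)),
'side':dict(red=(225,170,290,220),green=(190,120,240,160),blue=(265,240,330,300),yellow=(100,140,160,190))}
for n in('top','side'):
    z=np.load(n+'0.npz'); im,d=z['im'],z['d']
    for c in B[n]:
        zt=3 if c=='yellow' else 9
        m=hmask(im,c,80,40); b=np.zeros_like(m); x=B[n][c]; b[x[1]:x[3],x[0]:x[2]]=1
        m=(m&b).astype(np.uint8); v,u=np.nonzero(m); P=pts(n,np.c_[u,v],d[v,u]); bad=abs(P[:,2]-zt)>8; m[v[bad],u[bad]]=0
        ct=np.vstack(cv2.findContours(m,0,1)[0])[:,0]
        Q=onz(n,ct,zt)[:,:2]; s=least_squares(lambda p:np.hypot(*(Q-p).T)-44.3,Q.mean(0),loss='cauchy',f_scale=1); r=np.hypot(*(Q-s.x).T)-44.3
        print(n,c,np.round(s.x,1),(abs(r)<1.5).sum(),len(r))
    # board: dark
    v,u=np.nonzero((im.max(2)<45)&(d>0)); P=pts(n,np.c_[u,v],d[v,u]); k=(abs(P[:,2]-6)<4)&(abs(P[:,1]-25)<285)&(abs(P[:,0]-640)<85); Q=P[k][:,:2]
    c_,s_,a=cv2.minAreaRect(Q.astype(np.float32)); print(n,'board',np.round(c_,1),np.round(s_,1),round(a,2))
    # guide posts
    v,u=np.nonzero(d>0); P=pts(n,np.c_[u,v],d[v,u]); k=(abs(P[:,1]+75)<25)&(abs(P[:,0]-632)<85)&(abs(P[:,2]-70)<5)
    for lo,hi in((500,630),(630,760)):
        Q=P[k&(P[:,0]>lo)&(P[:,0]<hi)]; print('post',len(Q),np.round([Q.min(0),Q.max(0)],1).tolist(),np.round(np.median(Q,0),1)) if len(Q) else 0
    Z=P[(abs(P[:,1]+75)<12)&(abs(P[:,0]-632)<55)&(abs(P[:,2]-11)<4)]
E
cat >> m.py <<'E'
im=np.load('top0.npz')['im']; save('crop1',im,(260,120,425,290),4.5/1.3)
E
python3 m.py
```

```text
top red [643.1  24.8] 71 152
top green [647.1 224.6] 79 145
top blue [ 630.  -173.7] 84 141
top yellow [437.4 247.3] 95 118Traceback (most recent call last):
  File "m.py", line 15, in <module>
    v,u=np.nonzero((im.max(2)<45)&(d>0)); P=pts(n,np.c_[u,v],d[v,u]); k=(abs(P[:,2]-6)<4)&(abs(P[:,1]-25)<285)&(abs(P[:,0]-640)<85); Q=P[k][:,:2]
                                            ~~~^^^^^^^^^^^^^^^^^^^^^
  File "h.py", line 12, in pts
    E=cam(n)[4]; r=rays(n,uv)*np.asarray(d)[:,None]; return r@E[:3,:3].T+E[:3,3]
                   ~~~~^^^^^^
  File "h.py", line 9, in rays
    p=cv2.undistortPointsIter(uv[:,None],K,np.array([k1,0,0,0.]),None,None,(3,50,1e-9))[:,0]
      ~~~~~~~~~~~~~~~~~~~~~~~^^^^^^^^^^^^^^^^^^^^^^^^^^^^^^^^^^^^^^^^^^^^^^^^^^^^^^^^^^
cv2.error: OpenCV(4.12.0) /io/opencv/modules/calib3d/src/undistort.dispatch.cpp:347: error: (-215:Assertion failed) CV_IS_MAT(_src) && CV_IS_MAT(_dst) && (_src->rows == 1 || _src->cols == 1) && (_dst->rows == 1 || _dst->cols == 1) && _src->cols + _src->rows - 1 == _dst->rows + _dst->cols - 1 && (CV_MAT_TYPE(_src->type) == CV_32FC2 || CV_MAT_TYPE(_src->type) == CV_64FC2) && (CV_MAT_TYPE(_dst->type) == CV_32FC2 || CV_MAT_TYPE(_dst->type) == CV_64FC2) in function 'cvUndistortPointsInternal'
```

```bash
sed -i 's/im.max(2)<45/im.max(2)<(75 if n=="top" else 40)/' m.py; python3 -c "
import numpy as np
print(np.load('top0.npz')['im'][200,[180,260,300]],np.load('side0.npz')['im'][[285,265],[285,270]])"; python3 m.py
```

```text
[[170 169 176]
 [ 69  63  65]
 [ 66  63  65]] [[ 0 24 64]
 [21 33 67]]
top red [643.1  24.8] 71 152
top green [647.1 224.6] 79 145
top blue [ 630.  -173.7] 84 141
top yellow [437.4 247.3] 95 118
top board [633.9  24.9] [514.  125.8] 88.77
post 64 [[559.1, -83.5, 65.7], [577.2, -65.7, 74.8]] [564.8 -75.6  70.1]
post 61 [[680.4, -85.9, 65.4], [699.4, -65.8, 74.9]] [692.2 -76.5  70.3]
side red [646.1  25.3] 67 133
side green [648.5 226. ] 58 115
side blue [ 636.1 -163.5] 25 164
side yellow [439.  249.6] 45 91
side board [635.6  25.6] [521.6 129.5] 88.88
post 81 [[561.6, -81.6, 65.2], [580.1, -60.9, 74.6]] [568.2 -70.5  70.5]
post 78 [[681.9, -84.9, 65.0], [701.3, -61.9, 74.9]] [692.1 -71.3  70.5]
```

View pics/crop1.png

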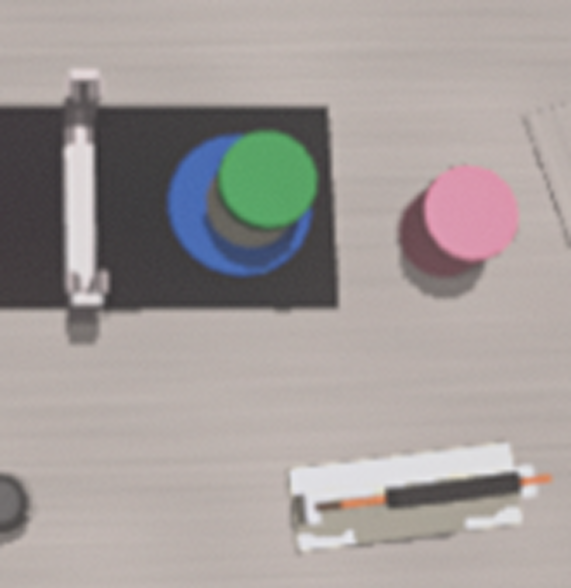

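The crop shows the green lid (268,179) on a white tub on the blue mat. The pink look-alike (470,213) is plain pink with no white body, so I leave it alone. All lids measure 73 mm high, as they should.

```bash
cat > to.py <<'E'
import sys; from h import ctrl,np
# usage: to.py x y z yawdeg  -> shift from the present pose in tool axes, cm / deg
s=ctrl.read_state(); p=s['eef_pos']; r=s['tool_rot']
from scipy.spatial.transform import Rotation as R
M=R.from_euler('xyz',r).as_matrix()
t=list(map(float,sys.argv[1:]))
d=M.T@(np.array(t[:3])-p)/10
sp=-(t[3]-np.degrees(r[2])); sp=(sp+90)%180-90
print('t',round(float(s['clock']),2),'p',np.round(p,1),'yaw',round(float(np.degrees(r[2])),2),'tilt',np.round(r[:2],4),'q',np.round(s['qpos'],2),'w',round(float(s['width']),1),'-> shift',np.round(d,2),'spin',round(float(sp),1))
E
python3 to.py 650 221.5 200 180
```

```text
t 1.4 p [232.5 607.  256.3] yaw 159.04 tilt [ 3.1415e+00 -1.0000e-04] q [-1.27  0.63  0.04  1.52 -0.03  1.   -0.02] w 85.4 -> shift [-52.78 -21.07   5.63] spin -21.0
```

play_rows([
  [0, -3, -1.2, 0, -4],
  [0, -8, -3.2, 0.5, -12],
  [0, -52.78, -21.07, 5.63, -21],
  [0, -52.78, -21.07, 5.63, -21],
  [0, -52.78, -21.07, 5.63, -21],
  [0, -52.78, -21.07, 5.63, -21],
  [0, -52.78, -21.07, 5.63, -21],
  [0, -52.78, -21.07, 5.63, -21],
  [0, -52.78, -21.07, 5.63, -21],
  [0, -52.78, -21.07, 5.63, -21],
])

```text
clock: 2.4
eef_pos: [586.4, 279.9, 209.4]
tool_rot: [3.141, 0.0, -3.141]
force: [0.3, 0.6, 0.7]
width: 85.3
gripper_force: 0.0
```

```bash
python3 to.py 650 221.5 200 180
```

```text
t 2.4 p [586.4 279.9 209.4] yaw -179.96 tilt [3.1413e+00 3.0000e-04] q [-0.45  0.68 -0.07  1.57  0.06  0.9   1.04] w 85.3 -> shift [-6.36 -5.85  0.94] spin 0.0
```

play_rows([
  [0, -4, -3.5, 0.5, 0],
  [0, -5, -4.5, 0.9, 0],
  [0, -5, -4.5, 0.9, 0],
  [0, -5, -4.5, 0.9, 0],
  [0, -5, -4.5, 0.9, 0],
])

```text
clock: 2.9
eef_pos: [633.6, 239.1, 200.6]
tool_rot: [3.14, -0.001, -3.138]
force: [-0.4, 0.1, -0.3]
width: 85.4
gripper_force: 0.0
```

```bash
python3 to.py 650 221.5 46 180
```

```text
t 2.9 p [633.6 239.1 200.6] yaw -179.78 tilt [ 3.1399e+00 -9.0000e-04] q [-0.36  0.73 -0.07  1.49  0.06  0.93  1.12] w 85.4 -> shift [-1.65 -1.79 15.46] spin 0.2
```

play_rows([
  [0, -1.7, -1.8, 2, 0],
  [0, -1.7, -1.8, 4, 0],
  [0, -1.7, -1.8, 8, 0],
  [0, -1.7, -1.8, 12, 0],
  [0, -1.7, -1.8, 14.5, 0],
  [0, -1.7, -1.8, 15.5, 0],
  [0, -1.7, -1.8, 15.5, 0],
  [0, -1.7, -1.8, 15.5, 0],
])

```text
clock: 3.7
eef_pos: [652.7, 219.8, 47.0]
tool_rot: [3.14, 0.002, -3.14]
force: [0.0, 1.2, -0.6]
width: 85.8
gripper_force: 0.0
```

```bash
python3 to.py 650 221.5 46 180; python3 to.py 438 248 140 180
```

```text
t 3.7 p [652.7 219.8  47. ] yaw -179.89 tilt [3.1404e+00 2.2000e-03] q [-0.33  0.93 -0.06  1.53  0.08  0.68  1.14] w 85.8 -> shift [0.27 0.17 0.1 ] spin 0.1
t 3.7 p [652.7 219.8  47. ] yaw -179.89 tilt [3.1404e+00 2.2000e-03] q [-0.33  0.93 -0.06  1.53  0.08  0.68  1.14] w 85.8 -> shift [21.45  2.87 -9.35] spin 0.1
```

play_rows([
  [0, 0.25, 0.17, 0.1, 0],
  [1, 0.25, 0.17, 0.1, 0],
  [1, 0.25, 0.17, 0.1, 0],
  [1, 0.25, 0.17, 0.1, 0],
  [1, 0.25, 0.17, 0.1, 0],
  [1, 0.25, 0.17, 0.1, 0],
  [1, 0.25, 0.17, 0.1, 0],
  [1, 0.25, 0.17, 0.1, 0],
])

```text
clock: 4.5
eef_pos: [650.1, 221.0, 46.0]
tool_rot: [3.14, 0.002, -3.141]
force: [-1.9, 0.6, 5.8]
width: 55.6
gripper_force: 61.5
```

```bash
python3 to.py 438 248 140 180; python3 to.py 438 248 40 180
```

```text
t 4.5 p [650.1 221.   46. ] yaw -179.95 tilt [3.1402e+00 1.7000e-03] q [-0.33  0.93 -0.06  1.54  0.08  0.67  1.14] w 55.6 -> shift [21.2   2.73 -9.43] spin 0.1
t 4.5 p [650.1 221.   46. ] yaw -179.95 tilt [3.1402e+00 1.7000e-03] q [-0.33  0.93 -0.06  1.54  0.08  0.67  1.14] w 55.6 -> shift [21.21  2.71  0.57] spin 0.1
```

play_rows([
  [1, 0, 0, -2, 0],
  [1, 0, 0, -5, 0],
  [1, 3, 0.4, -7, 0],
  [1, 7, 0.9, -8, 0],
  [1, 11, 1.5, -8, 0],
  [1, 15, 2, -8, 0],
  [1, 19, 2.5, -8, 0],
  [1, 21.2, 2.7, -7, 0],
  [1, 21.2, 2.7, -4, 0],
  [1, 21.2, 2.7, -2, 0],
])

```text
clock: 5.5
eef_pos: [436.7, 247.4, 64.0]
tool_rot: [3.141, 0.0, -3.14]
force: [-0.6, 0.0, -2.6]
width: 55.5
gripper_force: 63.4
```

```bash
python3 to.py 438 248 40.5 180
```

```text
t 5.5 p [436.7 247.4  64. ] yaw -179.88 tilt [3.1413e+00 1.0000e-04] q [-0.55  0.74 -0.03  2.07  0.07  0.34  0.94] w 55.5 -> shift [-0.13  0.06  2.35] spin 0.1
```

play_rows([
  [1, 0, 0, 1.3, 0],
  [1, 0, 0, 2.1, 0],
  [1, 0, 0, 2.4, 0],
  [1, 0, 0, 2.4, 0],
  [0, 0, 0, 2.4, 0],
  [0, 0, 0, 2.4, 0],
  [0, 0, 0, 2.4, 0],
  [0, 0, 0, -2, 0],
  [0, 0, 0, -7, 0],
  [0, 0, 0, -11, 0],
])

```text
clock: 6.5
eef_pos: [437.7, 247.1, 176.6]
tool_rot: [3.141, 0.001, -3.141]
force: [0.5, -0.1, -0.2]
width: 85.5
gripper_force: 0.0
```

```bash
python3 to.py 630 -180 140 180
python3 - <<'E'
from h import *
im,d=ctrl.get_image('side')
print(lid('side',im,d,'red',67,(60,80,190,190)))
E
```

```text
t 6.5 p [437.7 247.1 176.6] yaw -179.96 tilt [3.141e+00 8.000e-04] q [-0.53  0.54 -0.06  2.    0.05  0.6   0.95] w 85.5 -> shift [-19.2  -42.73   3.65] spin 0.0
(array([438., 244.]), 32.2, array([438.7, 242.6,  67.7]), 387)
```

play_rows([
  [0, -1.5, -3, 0, 0],
  [0, -4, -8, 0.5, 0],
  [0, -19.2, -42.7, 2, 0],
  [0, -19.2, -42.7, 2, 0],
  [0, -19.2, -42.7, 3.6, 0],
  [0, -19.2, -42.7, 3.6, 0],
  [0, -19.2, -42.7, 3.6, 0],
  [0, -19.2, -42.7, 3.6, 0],
  [0, -19.2, -42.7, 3.6, 0],
  [0, -19.2, -42.7, 3.6, 0],
])

```text
clock: 7.55
eef_pos: [630.2, -184.3, 138.2]
tool_rot: [-3.14, 0.001, 3.139]
force: [0.6, 0.0, -1.2]
width: 85.4
gripper_force: 0.0
```

```bash
python3 to.py 630 -180 46 180
```

```text
t 7.55 p [ 630.2 -184.3  138.2] yaw 179.85 tilt [-3.1397e+00  6.0000e-04] q [ 0.31  0.77 -0.11  1.6   0.11  0.78  1.71] w 85.4 -> shift [0.03 0.45 9.22] spin -0.1
```

play_rows([
  [0, 0, 0.2, 1, 0],
  [0, 0, 0.2, 4, 0],
  [0, 0, 0.2, 7, 0],
  [0, 0, 0.2, 8.6, 0],
  [0, 0, 0.2, 9.2, 0],
  [0, 0, 0.2, 9.2, 0],
  [0, 0, 0.2, 9.2, 0],
])

```text
clock: 8.25
eef_pos: [630.8, -177.9, 47.6]
tool_rot: [-3.141, 0.002, -3.141]
force: [0.3, -0.3, 0.9]
width: 85.4
gripper_force: 0.0
```

```bash
python3 to.py 630 -180 46 180
```

```text
t 8.25 p [ 630.8 -177.9   47.6] yaw -179.95 tilt [-3.1411e+00  2.0000e-03] q [ 0.29  0.9  -0.1   1.64  0.13  0.61  1.69] w 85.4 -> shift [ 0.08 -0.21  0.16] spin 0.0
```

play_rows([
  [0, 0.05, -0.2, 0.15, 0],
  [1, 0.05, -0.2, 0.15, 0],
  [1, 0.05, -0.2, 0.15, 0],
  [1, 0.05, -0.2, 0.15, 0],
  [1, 0.05, -0.2, 0.15, 0],
  [1, 0.05, -0.2, 0.15, 0],
  [1, 0.05, -0.2, 0.15, 0],
  [1, 0.05, -0.2, -3, 0],
  [1, 0.05, -0.2, -7, 0],
  [1, 0.05, -0.2, -9.5, 0],
])

```text
clock: 9.25
eef_pos: [630.0, -179.9, 143.6]
tool_rot: [-3.141, 0.002, -3.141]
force: [0.9, 0.4, -2.1]
width: 55.3
gripper_force: 62.6
```

```bash
python3 to.py 648 225.2 142 180; python3 - <<'E'
from h import *
s=ctrl.read_state(); p=s['eef_pos']
im,d=ctrl.get_image('side'); m=hmask(im,'green'); v,u=np.nonzero(m&(d>0)); P=pts('side',np.c_[u,v],d[v,u]); k=(P[:,2]>80)
print('lid of held',np.round(np.median(P[k],0)-p,1),k.sum())
# free mats now
for c,b,n in (('green',(190,100,240,160),'side'),('blue',(260,230,330,300),'side'),('green',(100,130,170,210),'top'),('blue',(300,130,370,210),'top')):
    if n=='top': im,d=ctrl.get_image('top')
    print(n,c,lid(n,im,d,c,9,b))
E
```

```text
t 9.25 p [ 630.  -179.9  143.6] yaw -179.96 tilt [-3.1412e+00  2.0000e-03] q [ 0.3   0.76 -0.12  1.6   0.11  0.78  1.71] w 55.3 -> shift [-1.83 40.51  0.14] spin 0.0
lid of held [-14.   -4.6  27.6] 449
side green (array([648.3, 227.1]), 47.1, array([648.4, 223.8,   9.8]), 784)
side blue (array([ 632.2, -173.5]), 45.7, array([ 630. , -175.9,    9.4]), 1528)
top green (array([647.2, 224.8]), 43.4, array([646.7, 224.4,   8.2]), 1178)
top blue (array([ 630.5, -173.8]), 44.8, array([ 620.3, -164.5,    8.6]), 883)
```

play_rows([
  [1, 0, 1.5, 0, 0],
  [1, 0, 5, 0, 0],
  [1, -0.4, 9.5, 0, 0],
  [1, -0.6, 14, 0, 0],
  [1, -0.8, 18.5, 0, 0],
  [1, -1, 23, 0, 0],
  [1, -1.2, 27.5, 0, 0],
  [1, -1.5, 32, 0, 0],
  [1, -1.8, 36.5, 0, 0],
  [1, -1.8, 39.5, 0, 0],
])

```text
clock: 10.4
eef_pos: [644.3, 221.5, 138.8]
tool_rot: [3.139, -0.004, -3.136]
force: [0.5, -0.1, -1.3]
width: 55.5
gripper_force: 62.6
```

play_rows([
  [1, 0, 0.9, 0, 0],
  [1, 0, 1, 2, 0],
  [1, 0, 1, 5, 0],
  [1, 0, 1, 7, 0],
  [1, 0, 1, 7.5, 0],
  [1, 0, 1, 7.5, 0],
])

```text
clock: 11.0
eef_pos: [645.5, 224.5, 64.4]
tool_rot: [-3.14, -0.004, -3.141]
force: [-0.2, -0.1, -1.3]
width: 55.6
gripper_force: 62.6
```

```bash
python3 to.py 647.8 225 46.5 180
```

```text
t 11.0 p [645.5 224.5  64.4] yaw -179.97 tilt [-3.1399 -0.0039] q [-0.34  0.9  -0.06  1.54  0.07  0.7   1.14] w 55.6 -> shift [-0.24  0.05  1.79] spin 0.0
```

play_rows([
  [1, -0.2, 0, 1.2, 0],
  [1, -0.2, 0, 1.6, 0],
  [1, -0.2, 0, 1.8, 0],
  [1, -0.2, 0, 1.8, 0],
])

```text
clock: 11.4
eef_pos: [649.0, 225.2, 48.4]
tool_rot: [3.142, -0.0, -3.141]
force: [0.1, 0.2, -3.2]
width: 55.5
gripper_force: 62.6
```

```bash
python3 to.py 647.8 225 46 180
```

```text
t 11.4 p [649.  225.2  48.4] yaw -179.96 tilt [ 3.1416e+00 -1.0000e-04] q [-0.34  0.93 -0.06  1.54  0.07  0.68  1.14] w 55.5 -> shift [ 0.12 -0.02  0.24] spin 0.0
```

play_rows([
  [1, 0.05, 0, 0.2, 0],
  [1, 0.05, 0, 0.25, 0],
  [0, 0.05, 0, 0.25, 0],
  [0, 0.05, 0, 0.25, 0],
  [0, 0.05, 0, 0.25, 0],
  [0, 0, 0, -3, 0],
  [0, 0, 0, -8, 0],
  [0, 0, -5, -9, 0],
  [0, 0, -10, -9, 0],
  [0, 0, -15, -9, 0],
])

```text
clock: 12.4
eef_pos: [649.7, 75.0, 139.8]
tool_rot: [3.142, 0.003, -3.14]
force: [1.1, 0.7, -0.1]
width: 84.8
gripper_force: 0.0
```

play_rows([
  [0, 0, -4, 0, 0],
  [0, 0, -4.5, 0, 0],
  [0, 0, -4.5, 0, 0],
  [0, 0, -4.5, 0, 0],
])

```text
clock: 12.8
eef_pos: [649.3, 33.1, 138.6]
tool_rot: [3.14, 0.0, -3.139]
force: [0.3, 0.8, 0.1]
width: 85.6
gripper_force: 0.0
```

```bash
python3 to.py 648.5 24.5 46 180; python3 - <<'E'
from h import *
for n,b,g in(('top',(190,110,270,200),(100,120,170,210)),('side',(225,150,290,220),(180,90,240,160))):
    im,d=ctrl.get_image(n); print(n,lid(n,im,d,'green',73,g))
E
```

```text
t 12.8 p [649.3  33.1 138.6] yaw -179.88 tilt [3.1399e+00 4.0000e-04] q [-0.04  0.76 -0.09  1.62  0.09  0.76  1.4 ] w 85.6 -> shift [ 0.09 -0.87  9.26] spin 0.1
top None
side (array([650.8, 220.7]), 32.4, array([649.1, 220.7,  73.1]), 357)
```

play_rows([
  [0, 0.1, -0.8, 1, 0],
  [0, 0.1, -0.8, 4, 0],
  [0, 0.1, -0.8, 7, 0],
  [0, 0.1, -0.8, 8.6, 0],
  [0, 0.1, -0.8, 9.2, 0],
  [0, 0.1, -0.8, 9.2, 0],
  [0, 0.1, -0.8, 9.2, 0],
])

```text
clock: 13.6
eef_pos: [649.0, 23.3, 47.3]
tool_rot: [3.141, 0.002, -3.141]
force: [0.4, -0.7, 0.1]
width: 85.6
gripper_force: 0.0
```

```bash
python3 to.py 648.5 24.5 46 180
```

```text
t 13.6 p [649.   23.3  47.3] yaw -179.95 tilt [3.1415e+00 1.8000e-03] q [-0.03  0.89 -0.08  1.66  0.1   0.6   1.4 ] w 85.6 -> shift [0.05 0.12 0.13] spin 0.1
```

play_rows([
  [0, 0.05, 0.1, 0.13, 0],
  [1, 0.05, 0.1, 0.13, 0],
  [1, 0.05, 0.1, 0.13, 0],
  [1, 0.05, 0.1, 0.13, 0],
  [1, 0.05, 0.1, 0.13, 0],
  [1, 0.05, 0.1, 0.13, 0],
  [1, 0.05, 0.1, 0.13, 0],
  [1, 0.05, 0.1, -3, 0],
  [1, 0.05, 0.1, -7, 0],
  [1, 0.05, 0.1, -9.5, 0],
])

```text
clock: 14.6
eef_pos: [648.3, 24.2, 143.7]
tool_rot: [3.141, 0.002, -3.141]
force: [1.3, -0.2, -2.4]
width: 55.3
gripper_force: 63.4
```

```bash
python3 to.py 631 -174 142 180; python3 - <<'E'
from h import *
for n,b in(('top',(190,110,270,210)),('side',(225,150,290,225))):
    im,d=ctrl.get_image(n); print(n,lid(n,im,d,'red',9,b))
E
```

```text
t 14.6 p [648.3  24.2 143.7] yaw -179.96 tilt [3.1415e+00 2.0000e-03] q [-0.03  0.75 -0.09  1.62  0.09  0.77  1.42] w 55.3 -> shift [  1.75 -19.81   0.16] spin 0.0
top None
side (array([645.9,  26.4]), 46.7, array([645.6,  24.1,  10. ]), 1127)
```

play_rows([
  [1, 0.2, -2, 0, 0],
  [1, 0.6, -6, 0, 0],
  [1, 1, -10, 0, 0],
  [1, 1.4, -14, 0, 0],
  [1, 1.7, -17.5, 0, 0],
  [1, 1.75, -19.5, 1, 0],
  [1, 1.75, -19.8, 4, 0],
  [1, 1.75, -19.8, 7, 0],
  [1, 1.75, -19.8, 7.5, 0],
  [1, 1.75, -19.8, 7.5, 0],
])

```text
clock: 15.7
eef_pos: [628.7, -173.2, 64.4]
tool_rot: [3.14, -0.004, -3.14]
force: [1.0, 0.9, -3.3]
width: 55.2
gripper_force: 63.5
```

```bash
python3 to.py 631 -174 46.5 180
```

```text
t 15.7 p [ 628.7 -173.2   64.4] yaw -179.93 tilt [ 3.1404 -0.0043] q [ 0.29  0.87 -0.1   1.64  0.13  0.65  1.69] w 55.2 -> shift [-0.23 -0.09  1.78] spin 0.1
```

play_rows([
  [1, -0.1, -0.1, 1.2, 0],
  [1, -0.1, -0.1, 1.6, 0],
  [1, -0.1, -0.1, 2, 0],
  [1, -0.1, -0.1, 2, 0],
  [1, -0.1, -0.1, 2, 0],
])

```text
clock: 16.2
eef_pos: [631.5, -174.8, 46.8]
tool_rot: [-3.141, 0.001, -3.141]
force: [0.8, 0.2, -2.5]
width: 55.6
gripper_force: 63.7
```

```bash
python3 to.py 631 -174 46 180
```

```text
t 16.2 p [ 631.5 -174.8   46.8] yaw -179.96 tilt [-3.1415e+00  5.0000e-04] q [ 0.28  0.9  -0.1   1.64  0.13  0.61  1.69] w 55.6 -> shift [0.05 0.08 0.08] spin 0.0
```

Release, and travel to the parked red tub at (438,247).

play_rows([
  [1, 0.05, 0.08, 0.1, 0],
  [0, 0.05, 0.08, 0.1, 0],
  [0, 0.05, 0.08, 0.1, 0],
  [0, 0.05, 0.08, 0.1, 0],
  [0, 0.05, 0, -3, 0],
  [0, 0.05, 0, -8, 0],
  [0, 0.05, 0, -11, 0],
  [0, 2, 4.5, -12, 0],
  [0, 4, 9, -12, 0],
  [0, 6, 13.5, -12, 0],
])

```text
clock: 17.2
eef_pos: [570.8, -38.6, 167.3]
tool_rot: [3.141, 0.002, 3.141]
force: [0.6, 0.1, 0.7]
width: 85.1
gripper_force: 0.0
```

play_rows([
  [0, 2, 4, 0, 0],
  [0, 4, 8, 0, 0],
  [0, 6, 12, 0, 0],
  [0, 8, 16, 0, 0],
  [0, 10, 20, 0, 0],
  [0, 12, 24, 0, 0],
  [0, 13.3, 28, 0, 0],
  [0, 13.3, 28.5, 0, 0],
  [0, 13.3, 28.5, 0, 0],
])

```text
clock: 18.1
eef_pos: [437.7, 246.8, 166.6]
tool_rot: [3.141, 0.001, -3.137]
force: [-0.1, -0.5, -0.2]
width: 85.2
gripper_force: 0.0
```

```bash
python3 - <<'E'
from h import *
for n,bl,b,g in(('top',(300,120,370,200),(90,210,170,300),(100,120,170,210)),('side',(265,220,330,300),(60,80,190,190),(180,90,240,160))):
    im,d=ctrl.get_image(n)
    print(n,'r',lid(n,im,d,'red',67,b),'b',lid(n,im,d,'blue',73,bl),'g',lid(n,im,d,'green',73,g))
    if n=='top': save('top2',im)
E
python3 to.py 438 247 40 180
```

```text
top r (array([438.2, 243.8]), 28.1, array([420.8, 241.3,  66.2]), 167) b (array([ 631.9, -175. ]), 28.7, array([ 631.2, -175.1,   72.5]), 610) g (array([648.1, 224.1]), 27.8, array([647.9, 223.6,  72.2]), 542)
side r (array([438. , 244.1]), 32.1, array([438.9, 242.6,  67.9]), 386) b (array([ 632.5, -176.2]), 31.1, array([ 632. , -176.9,   73.4]), 730) g (array([648.4, 220.9]), 32.7, array([649. , 221.2,  73.3]), 354)
t 18.2 p [438.5 243.8 166.4] yaw 179.96 tilt [-3.1406e+00  2.0000e-04] q [-0.52  0.55 -0.06  2.01  0.06  0.58  0.95] w 85.5 -> shift [ 0.05  0.34 12.64] spin -0.0
```

View pics/top2.png

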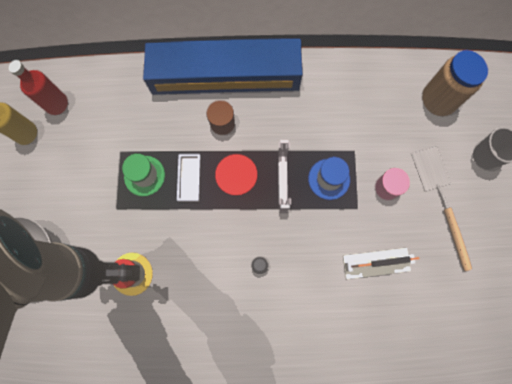

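Green is on the green mat (137,170) and blue on the blue mat (333,172). The red mat (236,175) is now bare, and the gripper stands over red on the yellow mat.

play_rows([
  [0, 0.05, 0.2, 1, 0],
  [0, 0.05, 0.2, 4, 0],
  [0, 0.05, 0.2, 8, 0],
  [0, 0.05, 0.2, 11, 0],
  [0, 0.05, 0.2, 12.3, 0],
  [0, 0.05, 0.2, 12.5, 0],
  [0, 0.05, 0.2, 12.6, 0],
  [0, 0.05, 0.2, 12.6, 0],
])

```text
clock: 19.0
eef_pos: [438.4, 247.2, 41.4]
tool_rot: [3.14, 0.002, -3.142]
force: [0.4, 0.4, 0.1]
width: 85.6
gripper_force: 0.0
```

```bash
python3 to.py 438 246 40 180; python3 - <<'E'
from h import *
for n,b in(('top',(190,110,270,210)),('side',(225,150,290,225))):
    im,d=ctrl.get_image(n); print(n,lid(n,im,d,'red',9,b))
E
```

```text
t 19.0 p [438.4 247.2  41.4] yaw -179.99 tilt [3.1405e+00 1.8000e-03] q [-0.55  0.78 -0.03  2.07  0.08  0.29  0.92] w 85.6 -> shift [ 0.04 -0.12  0.14] spin 0.0
top (array([644.7,  25.1]), 46.1, array([644.4,  24.7,   8.2]), 1403)
side (array([646.5,  26.3]), 46.5, array([645.4,  24.6,  10. ]), 1133)
```

play_rows([
  [0, 0.04, -0.1, 0.1, 0],
  [1, 0.04, -0.1, 0.1, 0],
  [1, 0.04, -0.1, 0.1, 0],
  [1, 0.04, -0.1, 0.1, 0],
  [1, 0.04, -0.1, 0.1, 0],
  [1, 0.04, -0.1, 0.1, 0],
  [1, 0.04, -0.1, 0.1, 0],
  [1, 0.04, -0.1, -3, 0],
  [1, 0.04, -0.1, -7, 0],
  [1, 0.04, -0.1, -10, 0],
])

```text
clock: 20.1
eef_pos: [437.0, 246.0, 141.9]
tool_rot: [3.141, 0.0, -3.141]
force: [1.1, 0.5, -1.0]
width: 55.6
gripper_force: 63.8
```

play_rows([
  [1, -1.5, -1.6, 0, 0],
  [1, -4.5, -4.8, 0, 0],
  [1, -7.5, -8, 0, 0],
  [1, -10.5, -11.2, 0, 0],
  [1, -13.5, -14.4, 0, 0],
  [1, -16.5, -17.6, 0, 0],
  [1, -19.2, -20.5, 0, 0],
  [1, -20.4, -21.8, 0, 0],
  [1, -20.7, -22.1, 0, 0],
  [1, -20.7, -22.1, 0, 0],
])

```text
clock: 21.1
eef_pos: [643.5, 25.3, 139.7]
tool_rot: [3.141, -0.002, -3.141]
force: [-0.1, 0.7, -2.0]
width: 55.7
gripper_force: 63.9
```

```bash
python3 to.py 645.3 25.2 46.5 180
```

```text
t 21.1 p [643.5  25.3 139.7] yaw -179.99 tilt [ 3.1411e+00 -1.7000e-03] q [-0.02  0.76 -0.11  1.63  0.11  0.76  1.39] w 55.7 -> shift [-0.19 -0.01  9.32] spin 0.0
```

play_rows([
  [1, -0.15, 0, 1, 0],
  [1, -0.15, 0, 4, 0],
  [1, -0.15, 0, 7, 0],
  [1, -0.15, 0, 8.5, 0],
  [1, -0.15, 0, 9, 0],
  [1, -0.15, 0, 9.3, 0],
  [1, -0.15, 0, 9.3, 0],
  [1, -0.15, 0, 9.3, 0],
])

```text
clock: 21.9
eef_pos: [646.7, 25.3, 48.6]
tool_rot: [3.141, 0.002, -3.141]
force: [-0.7, 0.6, -2.2]
width: 55.4
gripper_force: 63.9
```

```bash
python3 to.py 645.3 25.2 46 180
```

```text
t 21.9 p [646.7  25.3  48.6] yaw -179.96 tilt [3.1414e+00 2.2000e-03] q [-0.03  0.89 -0.1   1.66  0.13  0.6   1.38] w 55.4 -> shift [ 0.14 -0.01  0.26] spin 0.0
```

play_rows([
  [1, 0.1, 0, 0.2, 0],
  [1, 0.12, 0, 0.25, 0],
  [0, 0.12, 0, 0.25, 0],
  [0, 0.12, 0, 0.25, 0],
  [0, 0.12, 0, 0.25, 0],
  [0, 0.12, 0, -3, 0],
  [0, 0.12, 0, -8, 0],
  [0, 0.12, 0, -11, 0],
  [0, 2.5, -3.7, -13.5, 8],
  [0, 5, -7.4, -15, 16],
])

```text
clock: 22.9
eef_pos: [596.8, -48.2, 199.6]
tool_rot: [3.14, 0.004, 2.861]
force: [0.8, -1.2, -0.2]
width: 85.6
gripper_force: 0.0
```

```bash
python3 to.py 448.7 -266 200 94.1
```

```text
t 22.9 p [596.8 -48.2 199.6] yaw 163.9 tilt [3.1396 0.0037] q [ 0.07  0.62 -0.05  1.73  0.04  0.79  1.29] w 85.6 -> shift [  8.19 -25.03  -0.12] spin 69.8
```

play_rows([
  [0, 1.5, -4.6, 0, 8.5],
  [0, 3, -9.2, 0, 17],
  [0, 4.5, -13.8, 0, 25.5],
  [0, 6, -18.4, 0, 34],
  [0, 7.2, -22, 0, 42.5],
  [0, 8, -24.5, 0, 51],
  [0, 8.2, -25, 0, 59.5],
  [0, 8.2, -25, 0, 68],
  [0, 8.2, -25, 0, 69.8],
  [0, 8.2, -25, 0, 69.8],
])

```text
clock: 23.9
eef_pos: [448.4, -266.3, 197.3]
tool_rot: [-3.141, -0.0, 1.648]
force: [-0.7, 0.1, 0.2]
width: 85.2
gripper_force: 0.0
```

```bash
python3 to.py 448.7 -266 200 94.1;  python3 - <<'E'
from h import *
for n,R,g,bl,hb in(('top',(200,110,280,210),(100,120,170,210),(300,120,370,200),(330,230,440,290)),('side',(225,150,290,225),(180,90,240,160),(265,220,330,300),(180,280,270,384))):
    im,d=ctrl.get_image(n)
    print(n,'r',lid(n,im,d,'red',73,R),'g',lid(n,im,d,'green',73,g),'b',lid(n,im,d,'blue',73,bl))
    # whole handle/panel points by depth, box in the world
    v,u=np.nonzero(d>0); P=pts(n,np.c_[u,v],d[v,u]); k=(abs(P[:,2]-112)<6)&(abs(P[:,0]-449)<30)&(abs(P[:,1]+266)<50)
    Q=P[k]; print(n,'handle',k.sum(),[np.round(a,1) for a in cv2.minAreaRect(Q[:,:2].astype(np.float32))] if k.sum()>5 else 0)
    save('g_'+n,im)
E
```

```text
t 23.9 p [ 448.4 -266.3  197.3] yaw 94.41 tilt [-3.1414e+00 -1.0000e-04] q [ 0.29  0.54  0.28  1.94 -0.22  0.69  0.79] w 85.2 -> shift [ 0.03  0.03 -0.27] spin 0.3
top r (array([644.6,  23.9]), 29.0, array([644.9,  23.4,  72.3]), 637) g (array([647.9, 224. ]), 27.8, array([648.1, 223.7,  72.2]), 537) b (array([ 631.7, -174.8]), 28.7, array([ 631.3, -174.8,   72.5]), 615)
top handle 250 [array([ 448.3, -265.8]), array([12.4, 70.3]), np.float64(3.7)]
side r (array([647. ,  22.7]), 31.4, array([647.6,  20.4,  73.9]), 477) g None b (array([ 634.1, -177.2]), 31.4, array([ 632.2, -176.4,   73.4]), 729)
side handle 370 [array([ 448.9, -264.9]), array([12.9, 69.4]), np.float64(4.7)]
```

View pics/g_side.png

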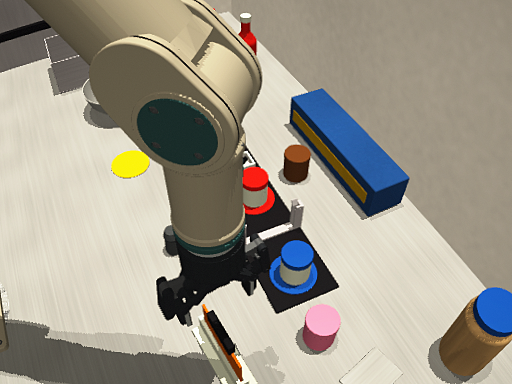

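Red sits on red and blue on blue. The handle is at side pixel (218,333), under the open gripper, which is aligned with it.

play_rows([
  [0, 0.05, 0.02, 1, 0.2],
  [0, 0.05, 0.02, 4, 0.2],
  [0, 0.05, 0.02, 7, 0.2],
  [0, 0.05, 0.02, 8.8, 0.2],
  [0, 0.05, 0.02, 9.3, 0.2],
  [0, 0.05, 0.02, 9.3, 0.2],
  [0, 0.05, 0.02, 9.3, 0.2],
])

```text
clock: 24.7
eef_pos: [448.8, -266.5, 104.9]
tool_rot: [3.141, 0.001, 1.641]
force: [0.3, -0.1, 0.4]
width: 85.4
gripper_force: 0.0
```

```bash
python3 to.py 448.6 -265.4 104 94.1
```

```text
t 24.7 p [ 448.8 -266.5  104.9] yaw 94.05 tilt [3.1407e+00 6.0000e-04] q [ 0.35  0.69  0.21  2.01 -0.29  0.47  0.83] w 85.4 -> shift [ 0.11 -0.01  0.09] spin -0.1
```

play_rows([
  [0, 0.1, 0, 0.1, 0],
  [1, 0.1, 0, 0.1, 0],
  [1, 0.1, 0, 0.1, 0],
  [1, 0.1, 0, 0.1, 0],
  [1, 0.1, 0, 0.1, 0],
  [1, 0.1, 0, 0.1, 0],
  [1, 0.1, 0, 0.1, 0],
  [1, 0.1, 0, 0.1, 0],
  [1, 0.1, 0, 0.1, 0],
  [1, 0.1, 0, 0.1, 0],
])

```text
clock: 25.7
eef_pos: [448.6, -265.3, 103.6]
tool_rot: [3.141, 0.0, 1.641]
force: [0.3, -0.6, 3.0]
width: 11.1
gripper_force: 58.9
```

```bash
python3 to.py 448.6 -265.4 210 94.1
```

```text
t 25.7 p [ 448.6 -265.3  103.6] yaw 94.04 tilt [3.1411e+00 3.0000e-04] q [ 0.34  0.69  0.2   2.01 -0.29  0.47  0.83] w 11.1 -> shift [-1.000e-02  1.000e-02 -1.064e+01] spin -0.1
```

play_rows([
  [1, 0, 0, -0.5, 0],
  [1, 0, 0, -1.5, 0],
  [1, 0, 0, -3, 0],
  [1, 0, 0, -5, 0],
  [1, 0, 0, -8, 0],
  [1, 0, 0, -10, 0],
  [1, 0, 0, -10.6, 0],
  [1, 0, 0, -10.6, 0],
])

```text
clock: 26.5
eef_pos: [448.4, -265.2, 210.2]
tool_rot: [3.14, 0.001, 1.641]
force: [0.9, 0.6, -0.5]
width: 11.0
gripper_force: 58.6
```

```bash
python3 to.py 630.3 -74 205 179
```

```text
t 26.5 p [ 448.4 -265.2  210.2] yaw 94.04 tilt [3.1404e+00 6.0000e-04] q [ 0.28  0.52  0.29  1.93 -0.22  0.72  0.77] w 11.0 -> shift [17.79 19.49  0.53] spin -85.0
```

play_rows([
  [1, 0.9, 1, 0, -4],
  [1, 2.7, 2.9, 0, -12],
  [1, 4.5, 4.9, 0, -20],
  [1, 6.3, 6.9, 0, -28],
  [1, 8.1, 8.9, 0, -36],
  [1, 9.9, 10.8, 0, -44],
  [1, 11.7, 12.8, 0, -52],
  [1, 13.5, 14.8, 0, -60],
  [1, 15.3, 16.7, 0, -68],
  [1, 16.8, 18.4, 0, -76],
])

```text
clock: 27.5
eef_pos: [620.4, -81.6, 207.6]
tool_rot: [3.14, -0.003, 2.978]
force: [-0.1, 0.3, -0.9]
width: 11.1
gripper_force: 58.5
```

```bash
python3 to.py 630.3 -74 205 179
```

```text
t 27.5 p [620.4 -81.6 207.6] yaw 170.63 tilt [ 3.14e+00 -2.80e-03] q [ 0.14  0.65 -0.08  1.64  0.06  0.86  1.44] w 11.1 -> shift [-0.85  0.91  0.26] spin -8.4
```

play_rows([
  [1, -0.6, 0.6, 0.2, -5],
  [1, -0.85, 0.8, 0.3, -8.4],
  [1, -0.85, 0.8, 0.3, -8.4],
  [1, -0.85, 0.8, 0.3, -8.4],
  [1, -0.85, 0.8, 0.3, -8.4],
  [1, -0.85, 0.8, 0.3, -8.4],
])

```text
clock: 28.1
eef_pos: [629.5, -78.3, 206.2]
tool_rot: [-3.142, -0.0, 3.114]
force: [0.4, 0.5, -0.7]
width: 11.4
gripper_force: 58.5
```

```bash
python3 to.py 630.3 -74 195 179
python3 - <<'E'
from h import *
for n in('top','side'):
    im,d=ctrl.get_image(n); np.savez(n+'1.npz',im=im,d=d)
    c=proj(n,[[630,-74,100]])[0].astype(int); x0,y0=max(c[0]-75,0),max(c[1]-75,0)
    save('ins_'+n,im,(x0,y0,x0+150,y0+150),4); print(n,x0,y0)
    v,u=np.nonzero(d>0); P=pts(n,np.c_[u,v],d[v,u])
    near=(abs(P[:,1]+74)<30)&(abs(P[:,0]-630)<90)
    for nm,lo,hi in(('post',64,73),('panel',105,185)):
        for a,b in((540,590),(670,720)):
            Q=P[near&(P[:,2]>lo)&(P[:,2]<hi)&(P[:,0]>a)&(P[:,0]<b)]
            if len(Q)>4: print(n,nm,len(Q),np.round(np.percentile(Q,[2,50,98],axis=0),1).tolist())
    o=hmask(im,'orange',100,40); v,u=np.nonzero(o&(d>0))
    if len(v): P=pts(n,np.c_[u,v],d[v,u]); P=P[(abs(P[:,1]+74)<30)&(P[:,2]>80)]; print(n,'orange',len(P),np.round(np.percentile(P,[2,50,98],axis=0),1).tolist() if len(P) else 0, np.polyfit(P[:,0]-630,P[:,1],1) if len(P)>9 else 0)
E
```

```text
t 28.1 p [629.5 -78.3 206.2] yaw 178.41 tilt [-3.1415e+00 -4.0000e-04] q [ 0.15  0.66 -0.12  1.61  0.09  0.87  1.54] w 11.4 -> shift [-0.06  0.44  1.12] spin -0.6
top 209 93
top post 54 [[559.3, -81.5, 65.1], [564.5, -73.8, 69.3], [576.8, -65.7, 72.5]]
top panel 55 [[568.0, -79.6, 117.9], [573.6, -76.4, 151.2], [588.8, -76.0, 178.3]]
top orange 74 [[568.0, -78.7, 124.3], [579.6, -76.5, 151.4], [609.5, -76.0, 194.0]] [ 1.89185587e-04 -7.66636775e+01]
side 194 129
side post 76 [[561.5, -81.5, 64.5], [568.8, -71.1, 69.7], [579.4, -63.0, 72.8]]
side post 70 [[682.5, -84.6, 64.1], [692.2, -75.1, 69.4], [700.3, -67.2, 72.9]]
side panel 319 [[570.4, -79.9, 113.2], [579.3, -78.2, 149.7], [589.0, -75.6, 184.4]]
side panel 283 [[670.5, -82.7, 113.2], [680.4, -81.0, 150.1], [690.5, -79.0, 183.6]]
side orange 1838 [[571.3, -82.3, 113.8], [623.9, -79.5, 152.3], [688.1, -76.1, 194.0]] [-2.96533492e-02 -7.95858202e+01]
```

View pics/ins_side.png

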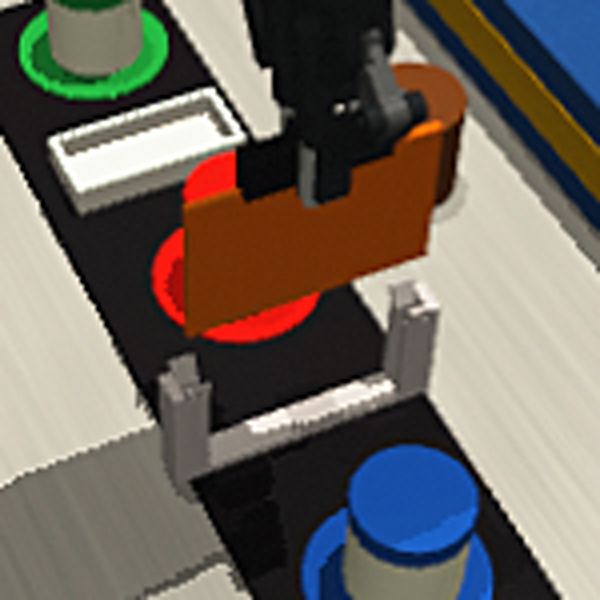

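View pics/ins_top.png

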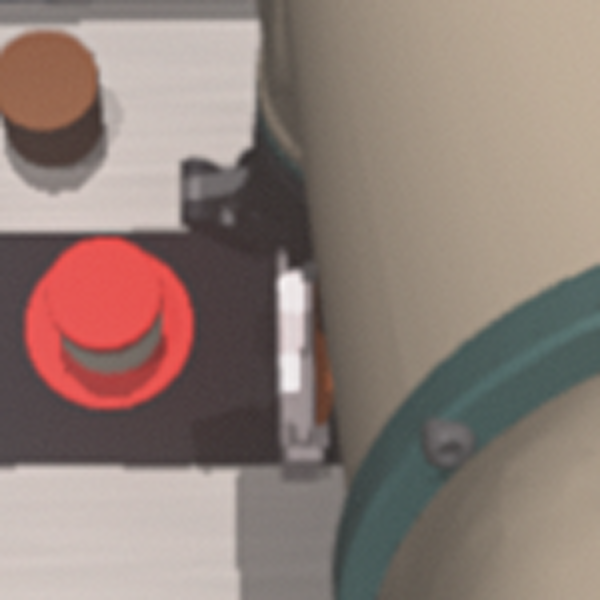

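```bash
python3 - <<'E'
from h import *
z=np.load('side1.npz'); im,d=z['im'],z['d']; n='side'
v,u=np.nonzero(d>0); P=pts(n,np.c_[u,v],d[v,u])
for z0 in (20,30,40,50,58):
  for a,b in((556,583),(678,705)):
    Q=P[(abs(P[:,1]+74)<25)&(abs(P[:,2]-z0)<5)&(P[:,0]>a)&(P[:,0]<b)]
    h=np.histogram(Q[:,1],bins=np.arange(-96,-50,2)); print(z0,a,len(Q),'y pct',np.round(np.percentile(Q[:,1],[3,10,25,50,75,97]),1),'x',np.round(np.percentile(Q[:,0],[3,97]),1))
# sill
Q=P[(abs(P[:,1]+74)<14)&(abs(P[:,2]-11)<2.2)&(abs(P[:,0]-631)<45)]
for x in range(595,670,15):
    q=Q[abs(Q[:,0]-x)<7.5]; print('sill',x,len(q),np.round(np.percentile(q[:,1],[3,50,97]),1)) if len(q)>4 else 0
# panel face
o=hmask(im,'orange',100,40); v,u=np.nonzero(o&(d>0)); P=pts(n,np.c_[u,v],d[v,u]); P=P[(abs(P[:,1]+79.6)<5)&(P[:,2]>100)&(P[:,2]<185)]
A=np.c_[P[:,0]-630,P[:,2]-110,np.ones(len(P))]; print('face slope x, slope z, y at bottom',np.linalg.lstsq(A,P[:,1],rcond=None)[0], np.round([P[:,0].min(),P[:,0].max(),P[:,2].min()],1))
E
```

```text
20 556 36 y pct [-81.  -80.8 -80.5 -79.9 -78.9 -66.9] x [562.  579.5]
20 678 36 y pct [-84.3 -83.9 -83.2 -82.3 -79.2 -66.8] x [683.3 699.9]
30 556 41 y pct [-81.7 -81.5 -80.9 -79.8 -77.2 -64.3] x [561.6 579.6]
30 678 44 y pct [-84.2 -83.7 -82.7 -82.  -76.3 -68.2] x [682.9 700.7]
40 556 40 y pct [-81.2 -80.7 -80.4 -80.1 -78.5 -65. ] x [561.7 579.9]
40 678 36 y pct [-83.8 -83.5 -82.8 -82.2 -71.5 -68.5] x [682.5 699.4]
50 556 40 y pct [-81.5 -80.9 -80.5 -79.6 -78.5 -64.8] x [561.4 579.9]
50 678 44 y pct [-84.1 -83.3 -82.9 -82.1 -71.6 -67. ] x [682.9 700.4]
58 556 44 y pct [-81.6 -81.  -80.6 -79.9 -77.3 -65.9] x [561.4 578.9]
58 678 45 y pct [-83.6 -83.  -82.9 -81.7 -72.5 -66.1] x [682.5 700.3]
sill 595 54 [-81.7 -72.8 -64.5]
sill 610 55 [-80.9 -72.6 -64.3]
sill 625 57 [-84.5 -75.9 -65.8]
sill 640 55 [-83.4 -75.  -64.9]
sill 655 50 [-82.6 -74.1 -65.1]
face slope x, slope z, y at bottom [-2.74333141e-02 -1.78885992e-03 -7.95708265e+01] [570.2 691.4 110.9]
```

The side crop shows the panel (310,220) hanging squarely above and slightly behind the guides (185,420)–(415,330). Measured in the same image, it needs +4.3 mm in y and a −0.4° spin.

play_rows([
  [1, 0, 0.3, 0.6, -0.4],
  [1, 0, 0.4, 1.2, -0.4],
  [1, 0, 0.4, 1.8, -0.4],
  [1, 0, 0.4, 2, -0.4],
  [1, 0, 0.4, 2, -0.4],
  [1, 0, 0.4, 2, -0.4],
  [1, 0, 0.4, 2, -0.4],
])

```text
clock: 28.9
eef_pos: [630.1, -74.3, 186.6]
tool_rot: [-3.142, 0.0, 3.121]
force: [0.2, 0.4, -0.6]
width: 11.1
gripper_force: 58.5
```

```bash
cat > al.py <<'E'
from h import *
im,d=ctrl.get_image('side'); n='side'
v,u=np.nonzero(d>0); P=pts(n,np.c_[u,v],d[v,u]); f=[]
for a,b in((556,583),(678,705)):
    Q=P[(abs(P[:,1]+74)<25)&(abs(P[:,2]-38)<25)&(P[:,0]>a)&(P[:,0]<b)]; y=Q[:,1]; f.append(np.median(y[y<-77.5]))
o=hmask(im,'orange',100,40); v,u=np.nonzero(o&(d>0)); P=pts(n,np.c_[u,v],d[v,u]); P=P[(abs(P[:,1]+75)<9)&(P[:,2]>75)&(P[:,2]<185)&(abs(P[:,0]-630)<75)]
A=np.c_[P[:,0]-631,P[:,2]-100,np.ones(len(P))]; s=np.linalg.lstsq(A,P[:,1],rcond=None)[0]
print('guide y',round(np.mean(f)+8.5,2),'slope deg',round(np.degrees((f[1]-f[0])/121),2),'| panel y',round(s[2]+2,2),'slope deg',round(np.degrees(s[0]),2),'lean',round(s[1],4),'x',np.round([P[:,0].min(),P[:,0].max()],1),'zmin',round(P[:,2].min(),1))
import sys
if len(sys.argv)>1: c=proj(n,[[630,-74,60]])[0].astype(int); x0,y0=c-70; save(sys.argv[1],im,(x0,y0,x0+140,y0+140),4)
E
python3 al.py; python3 to.py 630.3 -74 195 178.85
```

```text
guide y -73.09 slope deg -1.29 | panel y -73.46 slope deg -1.09 lean -0.0038 x [570.8 691.6] zmin 79.3
t 28.95 p [630.1 -74.3 186.7] yaw 178.83 tilt [-3.1416e+00  5.0000e-04] q [ 0.14  0.68 -0.12  1.63  0.1   0.83  1.54] w 11.2 -> shift [-0.02  0.03 -0.83] spin -0.0
```

play_rows([
  [1, 0, 0.04, 0.5, 0],
  [1, 0, 0.04, 1.2, 0],
  [1, 0, 0.04, 1.8, 0],
  [1, 0, 0.04, 2.4, 0],
  [1, 0, 0.04, 3, 0],
  [1, 0, 0.04, 3.6, 0],
  [1, 0, 0.04, 4, 0],
  [1, 0, 0.04, 4, 0],
])

```text
clock: 29.75
eef_pos: [629.5, -73.8, 145.6]
tool_rot: [3.141, -0.001, 3.121]
force: [-0.1, -0.6, -1.8]
width: 10.9
gripper_force: 58.5
```

```bash
python3 al.py ins2; python3 to.py 630.3 -74 106.6 178.85
```

```text
guide y -72.94 slope deg -1.18 | panel y -73.07 slope deg -1.15 lean 0.0007 x [567.3 690.1] zmin 75.1
t 29.8 p [629.8 -73.8 146.1] yaw 178.84 tilt [ 3.1415e+00 -6.0000e-04] q [ 0.14  0.73 -0.11  1.66  0.11  0.75  1.53] w 10.8 -> shift [-0.06 -0.02  3.95] spin -0.0
```

View pics/ins2.png

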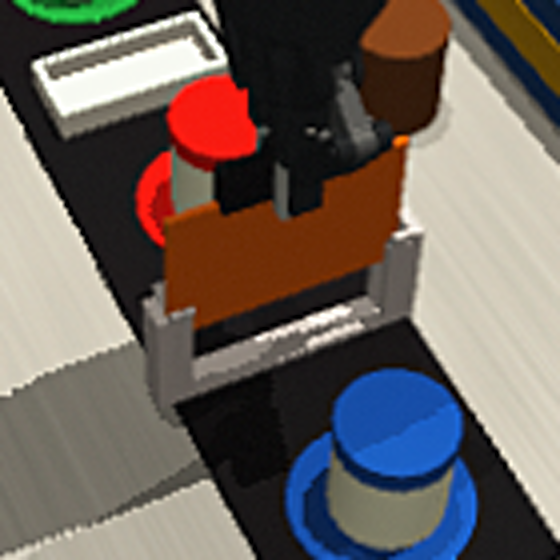

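The panel's lower edge is inside both channels (posts at about (170,320) and (400,250)) and the force is low. I go on down.

play_rows([
  [1, -0.03, 0, 0.6, 0],
  [1, -0.05, 0, 1.3, 0],
  [1, -0.05, 0, 2, 0],
  [1, -0.05, 0, 2.7, 0],
  [1, -0.05, 0, 3.3, 0],
  [1, -0.05, 0, 3.7, 0],
  [1, -0.05, 0, 3.9, 0],
  [1, -0.05, 0, 4, 0],
  [1, -0.05, 0, 4, 0],
])

```text
clock: 30.7
eef_pos: [630.6, -73.8, 106.7]
tool_rot: [3.142, 0.001, 3.121]
force: [0.0, -0.4, -1.6]
width: 11.1
gripper_force: 58.7
```

```bash
python3 to.py 630.3 -74 106.6 178.85
```

```text
t 30.7 p [630.6 -73.8 106.7] yaw 178.84 tilt [3.1416e+00 5.0000e-04] q [ 0.13  0.79 -0.1   1.68  0.12  0.68  1.52] w 11.1 -> shift [ 0.03 -0.02  0.01] spin -0.0
```

play_rows([
  [1, 0, 0, 0.1, 0],
  [1, 0, 0, 0.2, 0],
  [1, 0, 0, 0.2, 0],
])

```text
clock: 31.0
eef_pos: [630.7, -73.9, 106.6]
tool_rot: [-3.141, 0.001, 3.121]
force: [-4.2, 0.6, 14.4]
width: 11.3
gripper_force: 60.8
```

Contact at 106.6 with 14 N shows it is seated. I let go, rise and back away.

play_rows([
  [1, 0, 0, 0, 0],
  [0, 0, 0, 0, 0],
  [0, 0, 0, 0, 0],
  [0, 0, 0, 0, 0],
  [0, 0, 0, 0, 0],
  [0, 0, 0, 0, 0],
  [0, 0, 0, -2, 0],
  [0, 0, 0, -6, 0],
  [0, 0, 0, -10, 0],
  [0, 0, 0, -14, 0],
])

```text
clock: 32.0
eef_pos: [630.2, -73.8, 245.6]
tool_rot: [3.141, -0.001, 3.121]
force: [0.6, -1.0, -0.7]
width: 85.3
gripper_force: 0.0
```

play_rows([
  [0, 4, 0, -2, 0],
  [0, 8, 0, -3, 0],
  [0, 12, 0, -3, 0],
  [0, 16, 0, -3, 0],
  [0, 20, 0, -3, 0],
  [0, 20, 0, -3, 0],
  [0, 20, 0, -3, 0],
])

```text
clock: 32.7
eef_pos: [430.4, -69.9, 274.9]
tool_rot: [-3.141, 0.001, 3.121]
force: [0.2, 0.5, -0.5]
width: 85.2
gripper_force: 0.0
```

```bash
python3 - <<'E'
from h import *
for n,R,g,bl in(('top',(200,110,270,210),(100,120,170,210),(300,120,370,200)),('side',(225,150,290,225),(180,90,240,160),(265,220,330,300))):
    im,d=ctrl.get_image(n)
    print(n,'r',lid(n,im,d,'red',73,R),'g',lid(n,im,d,'green',73,g),'b',lid(n,im,d,'blue',73,bl))
    v,u=np.nonzero(d>0); P=pts(n,np.c_[u,v],d[v,u]); Q=P[(abs(P[:,1]+74)<12)&(abs(P[:,0]-630)<40)&(P[:,2]>85)&(P[:,2]<160)]
    print('handle z pct',np.round(np.percentile(Q[:,2],[50,90,98]),1),np.round(np.median(Q,0),1)) if len(Q) else 0
    save('end_'+n,im)
print(ctrl.read_state()['clock'])
E
```

```text
top r (array([644.7,  23.8]), 28.9, array([644.7,  23.3,  72.2]), 636) g (array([648.2, 224.1]), 27.9, array([647.9, 223.5,  72.2]), 538) b (array([ 631.7, -174.8]), 28.7, array([ 631.3, -174.9,   72.5]), 615)
handle z pct [112.1 113.7 114.6] [626.6 -74.  112.1]
side r (array([621. , -14.1]), 76.2, array([646. ,  22. ,  73.8]), 520) g (array([649.8, 221.2]), 32.1, array([649.2, 220.5,  73.3]), 352) b (array([ 632.1, -176.3]), 31.4, array([ 632.2, -176.7,   73.5]), 731)
handle z pct [108.5 114.5 115.8] [628.7 -78.4 108.5]
32.8
```

View pics/end_side.png

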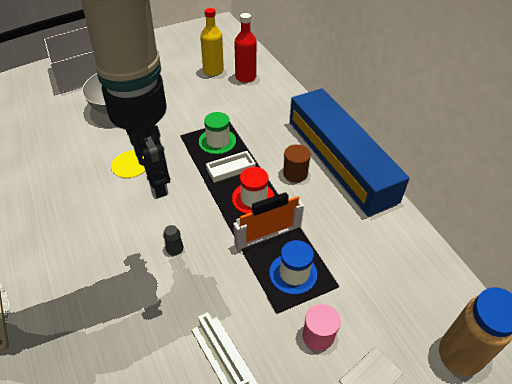

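View pics/end_top.png

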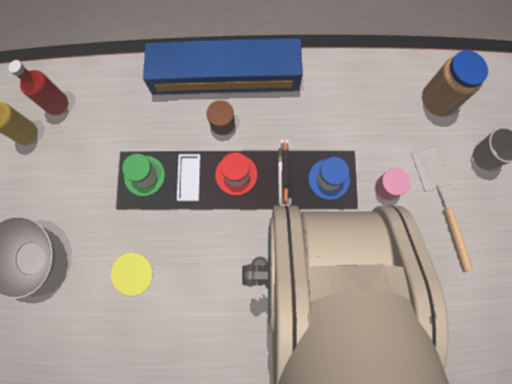

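Each tub stands on its matching mat (green 217,133; red 254,190; blue 296,262). The panel is seated in the guides (270,218) with its handle top at about 113 mm, as it should be. The gripper is clear.

```bash
python3 -c "
from cell import ctrl
print(ctrl.finish_job())"
```

```text
the job is handed in; nothing more can be done
None
```

The red, green and blue tubs stand upright on their matching mats, within about 2 mm of the middle; the orange panel was then slid into the guides, fully seated and released, and the job was handed in at 32.8 s.

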